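# Lock the bottle carrier's bar with its pin

## Task

Swing the yellow bar fully shut across the front of the bottle carrier. Then lift the red-gripped pin up past the tip of its hook and take it off, without straining the hook, and push it down through the fork and the bar's lug until its head sits flush on the fork. Leave the bottles in the carrier, the cup and the tape standing where they are.

Things in the scene. Friction and masses are not known exactly. Their poses are not given: they have to be found in the camera images.
- carrier: Blue bottle carrier, fixed: base plate 175x270x10 mm, two open-fronted bottle bays (walls 72 mm high). Origin on the worktop, mid-width; x points to the carrier's back (away from its open front), y to the hinge side of the bar, z up. The bar's upright hinge axis is at x -70, y +100 mm, the fork's hole at x -70, y -100 mm.
- fork_hole (a point): Centre of the mouth of the fork's upper hole (18 mm, vertical), on the fork's top face, 73 mm above the worktop; z up. The dark fork has two plates 44x44x10 mm, tops at 44 and 73 mm, joined at the back and open at the front, where the bar's lug slips between them.
- bar (a joint): Angle of the yellow bar across the carrier's front. 0 = shut against its stop, the 18.5 mm hole of its lug in line with the fork's; grows as the bar swings out to the front (carrier's -x; clockwise seen from above), to at most 1.0. Light hinge friction (0.06 N m) keeps it where it is left.
- bar_knob (a point): Centre of the black upright knob on the bar, 125 mm from the hinge axis: 24 mm in diameter, from 67 to 109 mm above the worktop, this point 88.5 mm above it. The bar (12 mm square, top 59 mm above the worktop) lies under it. x is square to the bar, towards shut; y points along the bar to the hinge. The lug's hole is 200 mm from the hinge axis.
- hook: Steel hook stand, fixed to the worktop: base 110x80x12 mm, post 60 mm to +x of the hook, rod 8 mm thick. Origin on the worktop below the hook's valley, whose upper side is 150 mm above the worktop; the hook's opening looks to -x, where its tip turns up. z up.
- hook_tip (a point): Upper end of the hook's upturned tip, 182 mm above the worktop, 32 mm above the valley and 23 mm to the -x side of it; the bend at the post rises to 171 mm. The pin's loop must rise 33 to 44 mm: less does not clear the tip, more catches the hook from below.
- pin: Steel pin, 0.16 kg, hanging upright on the hook. Origin: centre of the underside of its head, z up. Below: shank 14 mm thick, 60 mm long, last 14 mm tapered to 6. Above: head 30 mm wide, 8 thick; loop with opening 20 mm wide (y), from 8 to 62 mm above the origin, 10 mm thick in x, the hook passing through it along x; crossbar from 62 to 72; neck; red grip.
- pin_grip (a point): Centre of the pin's red grip, 117 mm above the body's origin: 24 (x) x 20 (y) x 54 (z) mm. On the hook it is clear above the hook's tip; take it across y (20 mm).
- bottle_green: Small bottle, green cap, 40x166 mm, loose in a bay of the carrier; origin under its foot.
- bottle_purple: Small bottle, dark blue cap, 44x186 mm, loose in the other bay; origin under its foot.
- cup: Grey cup, 66 mm wide, 89 mm tall, bystander; origin under its foot.
- tape: Roll of brown tape lying flat, 92 mm wide, 48 mm tall, bystander; origin under its centre.

How it is judged:
By the outcome, as a careful person would: the job done as asked, in the order asked, and still so for the second after the job is handed in, with the robot touching nothing.
It also fails if it takes over 62 s, if anything falls off the work surface, if the arm or the gripper's body presses on something with over 40 N, if the wrist force passes 120 N, or if a joint passes its speed limit or range.

## Robot

A 6-joint arm with a two-finger parallel gripper is mounted at the origin on a cart in front of the work surface, level with it; the furniture and walls round the work are solid. World frame = base frame: x ahead of the robot, y to its left, z up, the work surface at z = 0. Lengths are in mm, angles in rad, forces in N, time in s.
With the tool pointing down it reaches from about 350 to 975 mm from the base axis. Payload 4.9 kg.
Tool frame: the origin (TCP) lies midway between the tips of the shut fingers; the grasp point (between the pads) lies 19 mm behind it; z points along the fingers, y is the line along which they close (so a half turn about z gives the same grasp; the last joint's range is limited). The gripper opens to 85 mm and grips with 20 to 120 N. Pads are 22 mm wide; open, the fingers measure 114 mm over their backs; the gripper's body (76 mm by 85 mm) begins 54 mm behind the grasp point. The pads swing forward as they close: fully open they stand 13 mm farther back than shut.
Start: joints at [1.211, 0.053, 1.613, -0, 1.476, -0.119], TCP at [149.04, 606.95, 231.304] pointing down, gripper open.
Joint ranges: [-3.01, 3.01], [-1.01, 2.22], [0.06, 2.58], [-1.02, 4.17], [0.09, 2.62], [-3.14, 3.14]. Speed limits (rad/s): [2.57, 2.57, 3.14, 3.14, 3.14, 3.14].

## Interface

Orientations are given as a unit quaternion [w, x, y, z].
In Python, from plant import bot gives the robot as it stands. The module is installed in compiled form; this text tells all that it offers.
- The arm moves only by the tool jog_arm, never from a script. Its argument "plan" is a list of rows, each a list of 2 entries, a list of its own where there are three numbers: the shift along the world's x, y, z in mm, then the turn about the world's z in rad. In form: [[[tx, ty, tz], yaw], ...]. A call has 1 to 10 rows; each row is the pose to reach, as a shift and turn from the pose commanded when the call began; what a row does not reach only later rows make up. A row lasts 1/10 s, in which the tool goes at most 50 mm and 8.59 degrees, less where a joint would pass 70% of its speed; a pose out of reach is approached as far as the arm can. A call with a gripper value outside its range is refused whole. "grip" is the finger opening in mm, from 0 to 85.4, set as the call begins (left out, the last holds). The fingers move at their own pace and stop on an object; "newtons" is the grip in N (left out, the last holds). Time passes only in rows, so rows that repeat a pose let the fingers close. It gives the time, the measured TCP pose, the force, the opening and the grip force at its end, in the units of the state.
- bot.get_state(): the state, without advancing time (a new reading comes with each control period).
- bot.snapshot(name): name is "scene" or "top" or "wrist"; returns (picture, depth): 400x640x3 uint8, red, green, blue; 400x640 float32, mm along the optical axis (not along the pixel's ray), 0 where there is no reading.
- bot.camera_info(name): a dict with "fx", "fy", "cx", "cy" (pixels), "dist" ([k1, k2, p1, p2, k3] as OpenCV has them; the pictures are not rectified), "rvec" (rotation vector, rad) and "tvec" (3), from world to camera coordinates, as OpenCV has them; the wrist camera has in their place "mount" (4x4, takes a point from camera to tool coordinates, whose origin is the TCP and whose axes are the flange's). Camera axes: x right, y down, z forward; pixel columns grow to the right and rows downward; lengths in mm; the calibration is good to about 2 mm. A picture is of the moment at which its call begins: read the wrist's pose just before it. camera_info takes no time and is no camera call.
- bot.close_job(): hands the job in; it is judged then, once.
The state is a dict: "t": time; "joints": joint angles; "joint_vel": joint speeds; "joint_torque": joint torques, N m; "tool_pos": TCP position; "orientation": TCP orientation; "contact_force": force on the tool from outside, world axes, zero at the start; "wrist_torque": the same for the moment, N m; "grip_width": opening from 0.0 (shut) to 1.0 (fully open); "finger_force": force on a finger pad.
Only numpy, scipy, OpenCV 4.12 (cv2) and the standard library are available. Lean on these libraries where they do the work, as an engineer would, in place of code of your own. Each camera call takes 0.05 s, during which the arm holds its last target. There are 200 camera calls.

## Working session

There is one attempt and no reset: what is moved stays moved. The work goes in short steps, Python scripts to look and compute and a tool call to move; the robot and the scene stay as the last step left them, time stands still between calls to the robot, and variables do not carry over. Pictures are saved under pics/ and viewed, at most 11 in all, crops included, and the job is handed in when it is done.

Besides the shell and the picture viewer there is one more tool, called after ">>>" by a JSON object that holds its "api" and its "payload". jog_arm: Moves the arm, as the interface text tells. Its arguments: {"type":"object","properties":{"plan":{"type":"array"},"grip":{"type":"number"},"newtons":{"type":"number"}},"required":["plan"]}

```bash
mkdir -p pics; cat > h.py <<'E'
import numpy as np, cv2
from plant import bot
def cam(n):
    i=bot.camera_info(n); K=np.array([[i['fx'],0,i['cx']],[0,i['fy'],i['cy']],[0,0,1.]]); return i,K,np.array(i['dist'],float)
def pose(n,st=None):
    i,K,d=cam(n)
    if n=='wrist':
        w,x,y,z=st['orientation']; 
        from scipy.spatial.transform import Rotation as R
        T=np.eye(4);T[:3,:3]=R.from_quat([x,y,z,w]).as_matrix();T[:3,3]=st['tool_pos']
        return T@np.array(i['mount'])
    Rm=cv2.Rodrigues(np.array(i['rvec'],float))[0];T=np.eye(4);T[:3,:3]=Rm.T;T[:3,3]=-Rm.T@np.array(i['tvec'],float).ravel();return T
def pts(n,uv,depth,T):
    i,K,d=cam(n);uv=np.array(uv,float).reshape(-1,1,2);r=cv2.undistortPoints(uv,K,d).reshape(-1,2)
    P=np.c_[r,np.ones(len(r))]*np.array(depth).reshape(-1,1);return P@T[:3,:3].T+T[:3,3]
def ray(n,uv,z,T):
    o=T[:3,3];p=pts(n,uv,np.ones(np.array(uv).reshape(-1,2).shape[0]),T)-o
    return o+p*((z-o[2])/p[:,2])[:,None]
def cloud(n,dep,T):
    v,u=np.nonzero(dep>0);X=np.full(dep.shape+(3,),np.nan);X[v,u]=pts(n,np.c_[u,v],dep[v,u],T);return X
def snap(n,f=None):
    st=bot.get_state();im,dep=bot.snapshot(n);T=pose(n,st)
    if f: cv2.imwrite('pics/'+f,im[:,:,::-1])
    return im,dep,T
E
python3 - <<'E'
from h import *
for n in('scene','top'):
    im,d,T=snap(n,n+'0.png');np.savez('/tmp/%s0.npz'%n,im=im,d=d,T=T);print(n,T.round(2))
a=cv2.imread('pics/scene0.png');b=cv2.imread('pics/top0.png')
E
```

```text
scene [[-9.1000e-01  3.8000e-01 -1.9000e-01  8.0886e+02]
 [ 4.2000e-01  8.1000e-01 -4.0000e-01  4.6551e+02]
 [ 0.0000e+00 -4.4000e-01 -9.0000e-01  9.5623e+02]
 [ 0.0000e+00  0.0000e+00  0.0000e+00  1.0000e+00]]
top [[-2.00000e-02 -9.90000e-01  1.50000e-01  4.81940e+02]
 [-1.00000e+00  2.00000e-02  0.00000e+00  1.03410e+02]
 [-0.00000e+00 -1.50000e-01 -9.90000e-01  1.11006e+03]
 [ 0.00000e+00  0.00000e+00  0.00000e+00  1.00000e+00]]
```

View pics/scene0.png

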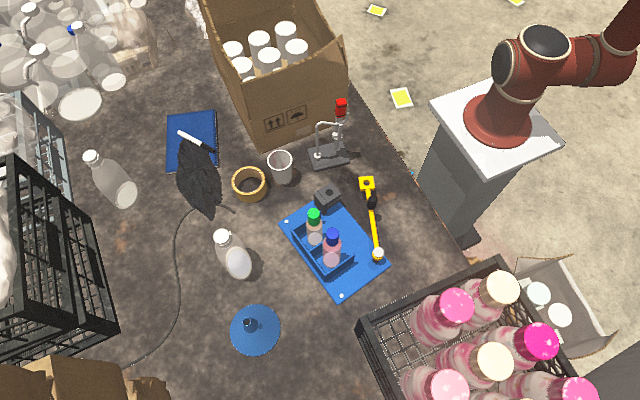

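View pics/top0.png

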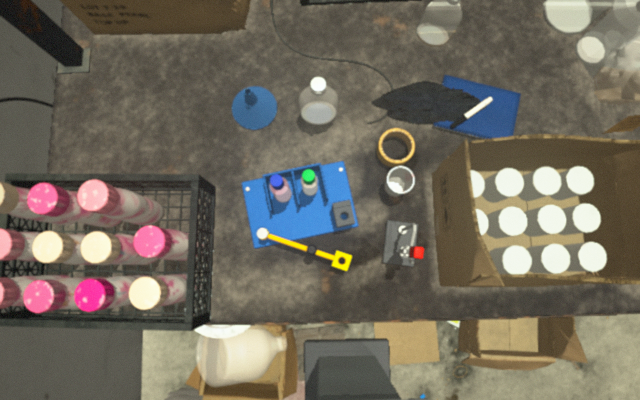

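The scene view shows the bar swung out at (370,215), the pin on its hook at (340,108), and the cup and tape at (280,167) and (249,183). The top view shows the hinge at (263,234), the lug at (342,260), the fork at (344,214), the red grip at (418,252), and the carrier at (300,203).

```bash
python3 - <<'E'
from h import *
D={n:np.load('/tmp/%s0.npz'%n) for n in('scene','top')}
for n in D:
    im,d,T=D[n]['im'],D[n]['d'],D[n]['T'];X=cloud(n,d,T);hsv=cv2.cvtColor(im,cv2.COLOR_RGB2HSV);H,S,V=cv2.split(hsv)
    z=X[...,2]; print(n)
    work=(X[...,0]>250)&(X[...,0]<700)&(X[...,1]>-250)&(X[...,1]<330)
    b=work&(H>100)&(H<125)&(S>120)&(abs(z-10)<7)
    nl,L,st,_=cv2.connectedComponentsWithStats(b.astype('uint8'))
    k=1+st[1:,4].argmax(); P=X[L==k]; r=cv2.minAreaRect(P[:,:2].astype('float32')); print('plate',r,np.median(P[:,2]),cv2.boxPoints(r).round(0).tolist())
    y=work&(H>20)&(H<33)&(S>150)&(V>120)&(z>35)&(z<80)
    P=X[y]; print('yellow',len(P),np.median(P[:,2]),cv2.minAreaRect(P[:,:2].astype('float32')),P[:,:2].min(0),P[:,:2].max(0))
    rd=work&((H<6)|(H>174))&(S>170)&(z>150);P=X[rd];print('red',len(P),P.min(0),P.max(0),np.median(P,0))
    t=P[P[:,2]>P[:,2].max()-6]; print('redtop',t.mean(0),len(t), cv2.minAreaRect(t[:,:2].astype('float32')))
    for nm,lo,hi in(('fork',68,78),('knob',100,114)):
        m=work&(V<110)&(S<120)&(z>lo)&(z<hi);nl,L,st,c=cv2.connectedComponentsWithStats(m.astype('uint8'))
        for k in range(1,nl):
            if st[k,4]>12: P=X[L==k];print(nm,st[k],P.mean(0).round(1),cv2.minAreaRect(P[:,:2].astype('float32')))
for n,(a,b_,c,e) in {'top':(160,290,230,440),'scene':(80,310,260,420)}.items():
    im=D[n]['im'][a:b_,c:e,::-1];s=3.0 if n=='top' else 2.5
    cv2.imwrite('pics/c_%s.png'%n,cv2.resize(im,None,fx=s,fy=s,interpolation=cv2.INTER_CUBIC))
E
```

```text
scene
plate ((631.4984741210938, 176.14645385742188), (172.84344482421875, 224.99461364746094), 9.498748779296875) 10.237965840548782 [[528.0, 273.0], [565.0, 51.0], [735.0, 79.0], [698.0, 301.0]]
yellow 350 59.211572583584996 ((528.5997924804688, 141.00772094726562), (232.5149383544922, 38.298892974853516), 68.63289642333984) [470.15377813  27.11265899] [573.74681988 253.19630333]
red 159 [ 493.79823528 -105.21791356  181.04000968] [519.10273563 -82.89474516 235.12087359] [507.76529419 -87.39605469 216.95393332]
redtop [505.50918729 -93.29511158 232.10966044] 63 ((504.8111877441406, -94.38195037841797), (19.726337432861328, 23.590919494628906), 82.92381286621094)
fork [316 111  19   9  22] [ 502.1 -188.8   73. ] ((502.1355285644531, -189.36566162109375), (59.43537139892578, 4.491515636444092), 2.4476382732391357)
fork [264 134   7   5  13] [ 680.2 -187.4   73.5] ((680.4069213867188, -187.14060974121094), (19.380781173706055, 3.6643168926239014), 1.6939040422439575)
fork [325 189   9   7  20] [596.4  40.9  72.6] ((596.9273681640625, 41.66621398925781), (16.85762596130371, 21.78061676
[... 1798 characters left out ...]
 ((603.864013671875, 38.22650146484375), (19.013671875, 9.223692893981934), 37.114139556884766)
fork [440 220   6  49  71] [ 528.8 -187.7   73.3] ((527.2760009765625, -187.8560333251953), (113.5572280883789, 3.2063610553741455), 2.794034481048584)
fork [445 270   3  12  17] [ 452.8 -192.9   72.5] ((453.0970458984375, -192.91766357421875), (25.956157684326172, 2.165926218032837), 5.331813812255859)
knob [441 170  12 116 177] [ 565.  -187.7  107.5] ((565.746337890625, -187.77066040039062), (266.2966613769531, 4.854891300201416), 1.4838062524795532)
knob [307 245   9  10  70] [519.2 122.2 108. ] ((519.28955078125, 122.55947875976562), (18.302650451660156, 20.608047485351562), 88.96321105957031)
```

View pics/c_top.png

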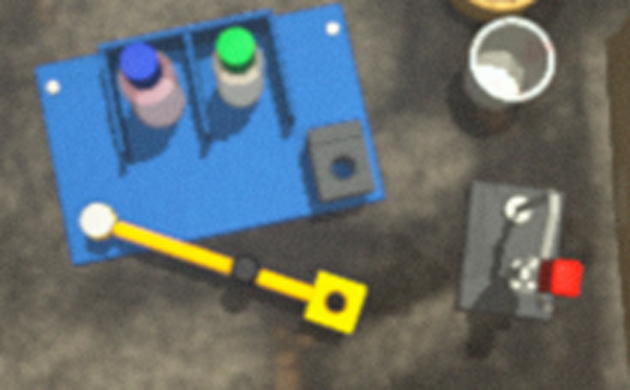

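View pics/c_scene.png

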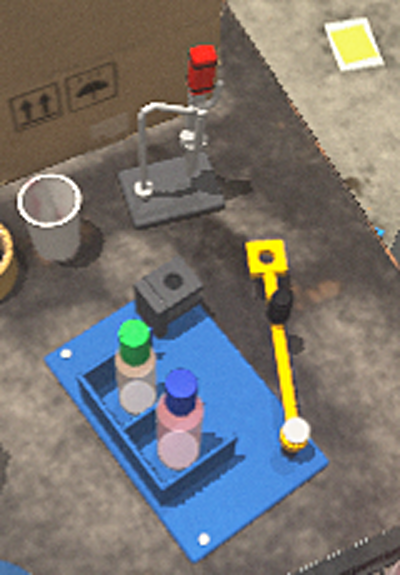

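The crops show the lug hole at top px (342,260.7), the fork hole at (344.7,216), the hinge cap at (262.3,233.7) and the hook's post at (402.7,229.3). The hook opens towards the robot, with its base turned about -6°.

```bash
python3 - <<'E'
from h import *
from scipy.spatial.transform import Rotation as R
st=bot.get_state();w,x,y,z=st['orientation'];print(R.from_quat([x,y,z,w]).as_matrix().round(3),st['t'],st['tool_pos'])
for n,L in {'top':dict(fork=(344.67,216,73),lug=(342,260.7,59),hinge=(262.3,233.7,63),b1=(230+473/3,160+182/3,12),b2=(230+460/3,160+308/3,12),b3=(230+563/3,160+190/3,12),b4=(230+548/3,160+318/3,12)),
 'scene':dict(fork=(260+173/2.5,80+282/2.5,73),lug=(260+267/2.5,80+257/2.5,59),hinge=(260+296/2.5,80+427/2.5,63))}.items():
    d=np.load('/tmp/%s0.npz'%n);X=cloud(n,d['d'],d['T'])
    for k,(u,v,z) in L.items(): print(n,k,ray(n,[(u,v)],z,d['T']).round(1)[0],X[int(round(v)),int(round(u))].round(1))
    hi=(X[...,2]>135)&(X[...,2]<190)&(abs(X[...,0]-530)<90)&(abs(X[...,1]+90)<50);H,S,V=cv2.split(cv2.cvtColor(d['im'],cv2.COLOR_RGB2HSV));m=hi&(S<100)
    print(X[m].round(0)[::3].tolist())
    for nm,lo,hi in(('green',50,75),('blue',105,130)):
        m=(H>lo)&(H<hi)&(S>120)&(X[...,2]>150)&(X[...,2]<195)&(abs(X[...,0]-640)<120); print(nm,np.nanmean(X[m],0).round(0))
c=np.array([639.1,152.8]);a=np.deg2rad(11);ex=np.array([np.cos(a),np.sin(a)]);ey=np.array([-ex[1],ex[0]])
print('hinge',c-70*ex+100*ey,'fork',c-70*ex-100*ey)
E
```

```text
[[-0.971  0.238 -0.001]
 [ 0.238  0.971 -0.002]
 [ 0.    -0.002 -1.   ]] 0.1 [148.84761725 606.43843746 230.19036392]
top fork [598.3  41.7  73. ] [605.6  36.9   7.8]
top lug [493.   50.1  59. ] [492.9  47.1  -0.5]
top hinge [560.6 239.4  63. ] [559.1 238.9  72.6]
top b1 [591.1 -70.1  12. ] [590.3 -70.9  11.9]
top b2 [486.6 -54.9  12. ] [ 4.858e+02 -5.580e+01 -2.000e-01]
top b3 [ 582.9 -145.6   12. ] [ 584.9 -149.4   -0.8]
top b4 [ 476.8 -127.6   12. ] [ 476.7 -129.1    9.1]
[[571.0, -101.0, 154.0], [569.0, -100.0, 147.0], [568.0, -103.0, 162.0], [567.0, -100.0, 148.0], [565.0, -103.0, 166.0], [565.0, -101.0, 142.0], [563.0, -102.0, 168.0], [561.0, -101.0, 170.0], [559.0, -102.0, 168.0], [556.0, -101.0, 169.0], [554.0, -98.0, 173.0], [552.0, -96.0, 171.0], [552.0, -103.0, 170.0], [550.0, -101.0, 170.0], [548.0, -99.0, 169.0], [546.0, -98.0, 161.0], [546.0, -105.0, 161.0], [544.0, -100.0, 162.0], [542.0, -97.0, 164.0], [540.0, -96.0, 158.0], [540.0, -102.0, 162.0], [537.0, -100.0, 161.0], [535.0, -98.0, 161.0], [533.0, -96.0, 157.0], [531.0, -94.0, 156.0], [531.0, -101.0, 157.0], [529
[... 1900 characters left out ...]
68.0], [558.0, -99.0, 165.0], [542.0, -97.0, 160.0], [534.0, -96.0, 155.0], [525.0, -96.0, 151.0], [518.0, -94.0, 150.0], [514.0, -84.0, 159.0], [508.0, -79.0, 162.0], [567.0, -103.0, 162.0], [528.0, -97.0, 148.0], [521.0, -94.0, 147.0], [514.0, -79.0, 161.0], [505.0, -79.0, 156.0], [565.0, -102.0, 158.0], [512.0, -76.0, 159.0], [568.0, -102.0, 155.0], [514.0, -79.0, 153.0], [571.0, -103.0, 151.0], [515.0, -81.0, 147.0], [508.0, -78.0, 146.0], [565.0, -102.0, 145.0], [511.0, -78.0, 144.0], [569.0, -100.0, 145.0], [514.0, -78.0, 141.0], [571.0, -104.0, 138.0], [511.0, -78.0, 135.0]]
green [679. 129. 172.]
blue [667. 201. 181.]
hinge [551.30519762 237.60608867] fork [589.4669967   41.28065198]
```

>>> {"api": "jog_arm", "payload": {"plan": [[[0, 0, 50], 0], [[0, 0, 100], 0], [[28, -42, 120], 0.1], [[56, -83, 120], 0.2], [[83, -125, 120], 0.3], [[111, -166, 120], 0.4], [[139, -208, 120], 0.4], [[166, -249, 120], 0.4], [[194, -291, 120], 0.4], [[222, -333, 120], 0.4]], "grip": 0, "newtons": 60}}

```text
t: 1.1
tool_pos: [369.4, 275.2, 350.9]
orientation: [-0.0, -0.08, 0.997, -0.0]
contact_force: [1.4, 0.8, 0.4]
grip_width: 0.001
finger_force: 0.0
```

>>> {"api": "jog_arm", "payload": {"plan": [[[28, -42, 0], 0], [[56, -83, 0], 0], [[83, -125, -30], 0], [[97, -146, -70], 0], [[97, -149, -120], 0], [[97, -149, -170], 0], [[97, -149, -220], 0], [[97, -149, -260], 0], [[97, -149, -269], 0], [[97, -149, -269], 0]]}}

```text
t: 2.1
tool_pos: [464.5, 127.9, 80.8]
orientation: [-0.002, -0.08, 0.997, -0.0]
contact_force: [0.6, -0.4, 0.9]
grip_width: -0.002
finger_force: 0.0
```

```bash
python3 - <<'E'
from h import *
st=bot.get_state();print(st['t'],st['tool_pos'].round(1) if hasattr(st['tool_pos'],'round') else st['tool_pos'],st['contact_force'])
im,d,T=snap('scene');a=cv2.resize(im[80:310,260:480,::-1],None,fx=2.5,fy=2.5)
im,d,T=snap('top');b=cv2.resize(im[160:320,230:440,::-1],None,fx=2.5,fy=2.5)
cv2.imwrite('pics/p2.png',np.vstack([b,np.zeros((10,b.shape[1],3),'uint8')])) 
c=np.zeros((575,800,3),'uint8');c[:460,:420]=cv2.resize(a,(420,460)) if False else cv2.resize(a,(420,460));c[:285,425:800]=cv2.resize(b,(375,285));cv2.imwrite('pics/p2.png',c)
E
```

```text
2.1 [464.5 127.9  80.8] [ 0.56979039 -0.36127698  0.94426538]
```

View pics/p2.png

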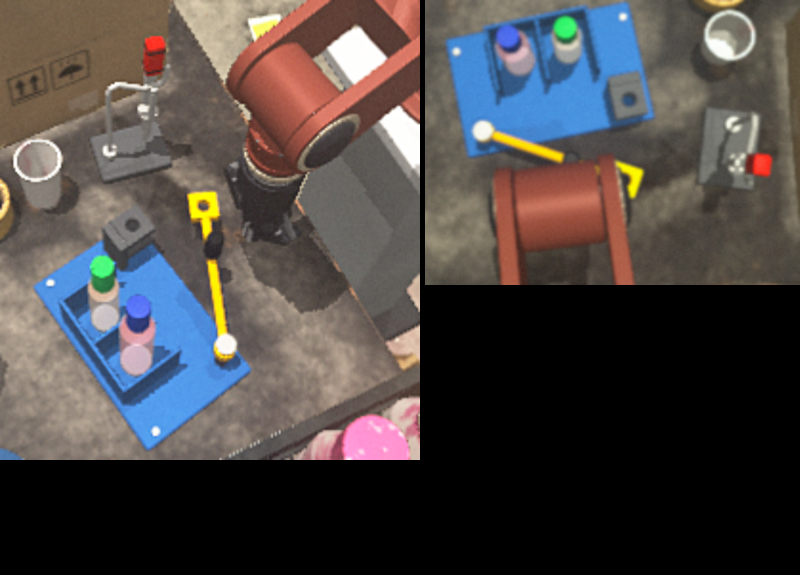

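The gripper, closed, stands just in front of the knob (scene crop (270,235); knob at (213,240)), clear of the lug.

>>> {"api": "jog_arm", "payload": {"plan": [[[15, -2, 0], 0], [[28, -5, 0], 0], [[36, -7, 0], 0], [[44, -8, 0], 0.03], [[52, -9, 0], 0.03], [[60, -10, 0], 0.03], [[68, -10, 0], 0.03], [[75, -11, 0], 0.03], [[80, -11, 0], 0.03], [[80, -11, 0], 0.03]]}}

```text
t: 3.2
tool_pos: [546.7, 117.1, 82.4]
orientation: [0.0, -0.094, 0.996, 0.0]
contact_force: [-0.6, 0.8, -0.1]
grip_width: -0.002
finger_force: 0.0
```

Now the last stretch, slowly and watching the force.

>>> {"api": "jog_arm", "payload": {"plan": [[[3, 0, 0], 0], [[6, 0, 0], 0], [[9, 0, 0], 0], [[11, 0, 0], 0], [[13, 0, 0], 0], [[13, 0, 0], 0]]}}

```text
t: 3.8
tool_pos: [559.3, 117.1, 82.4]
orientation: [0.0, -0.094, 0.996, -0.0]
contact_force: [0.3, 0.1, -0.3]
grip_width: -0.002
finger_force: 0.0
```

```bash
cat > bar.py <<'E'
from h import *
im,d,T=snap('scene');X=cloud('scene',d,T);H,S,V=cv2.split(cv2.cvtColor(im,cv2.COLOR_RGB2HSV))
y=(H>20)&(H<33)&(S>130)&(X[...,2]>54)&(X[...,2]<64)&(abs(X[...,0]-540)<90)&(abs(X[...,1]-140)<120)
P=X[y];r=np.hypot(*(P[:,:2]-[559,238.5]).T);P=P[(r>25)&(r<170)];Q=P[:,:2]-[559,238.5]
a=np.arctan2(Q[:,1],Q[:,0]);print(len(P),'bar ang rel to measured hinge',np.median(a), 'mean closed',np.arctan2(43.8-238.5,598.5-559))
f=cv2.fitLine(Q.astype('float32'),cv2.DIST_HUBER,0,.01,.01).ravel();print('line',np.arctan2(f[1],f[0]))
cv2.imwrite('pics/bar.png',cv2.resize(im[150:290,280:440,::-1],None,fx=4,fy=4,interpolation=cv2.INTER_CUBIC))
E
python3 bar.py
```

```text
175 bar ang rel to measured hinge -1.364526979059411 mean closed -1.3706367068568586
line -1.3934637
```

>>> {"api": "jog_arm", "payload": {"plan": [[[2, 0, 0], 0], [[3, 0, 0], 0], [[4, 0, 0], 0], [[4, 0, 0], 0]]}}

```text
t: 4.25
tool_pos: [561.5, 117.1, 82.2]
orientation: [-0.002, -0.095, 0.996, 0.0]
contact_force: [-7.6, -0.2, 4.3]
grip_width: -0.0
finger_force: 3.5
```

```bash
python3 bar.py
```

```text
174 bar ang rel to measured hinge -1.345624183227502 mean closed -1.3706367068568586
line -1.3707275
```

View pics/bar.png

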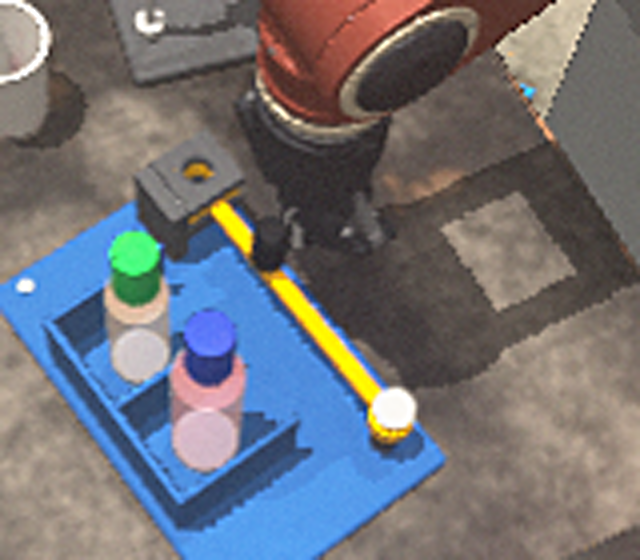

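The bar reads shut: the yellow shows in line under the fork hole at (197,170) in the crop, the stop pushes back with 7.6 N, and the fitted line agrees with the fork direction. Retreating and going above the pin.

>>> {"api": "jog_arm", "payload": {"plan": [[[-30, 0, 0], 0], [[-55, 0, 10], 0], [[-57, 0, 60], -0.1], [[-57, 0, 110], -0.2], [[-57, 0, 160], -0.3], [[-57, 0, 210], -0.345], [[-57, -20, 250], -0.345], [[-57, -65, 260], -0.345], [[-57, -114, 260], -0.345], [[-57, -160, 260], -0.345]]}}

```text
t: 5.3
tool_pos: [506.3, -44.6, 343.7]
orientation: [0.002, 0.077, 0.997, -0.0]
contact_force: [0.7, -0.6, -0.2]
grip_width: 0.0
finger_force: 0.0
```

>>> {"api": "jog_arm", "payload": {"plan": [[[0, -30, 0], 0], [[0, -51, 0], 0], [[0, -51, 0], 0], [[0, -51, 0], 0], [[0, -51, 0], 0]], "grip": 60}}

```text
t: 5.8
tool_pos: [506.1, -93.1, 342.4]
orientation: [0.0, 0.077, 0.997, 0.0]
contact_force: [0.2, 0.8, -0.2]
grip_width: 0.704
finger_force: 0.0
```

```bash
python3 - <<'E'
from h import *
for n in('wrist','scene','top'):
    im,d,T=snap(n,'g_%s.png'%n);X=cloud(n,d,T);H,S,V=cv2.split(cv2.cvtColor(im,cv2.COLOR_RGB2HSV));z=X[...,2]
    rd=((H<6)|(H>174))&(S>170)&(z>180)&(z<245)&(abs(X[...,0]-505)<40)&(abs(X[...,1]+94)<40);P=X[rd]
    if len(P)>5:
        t=P[P[:,2]>226];print(n,len(P),P.min(0),P.max(0));print(len(t),t.mean(0),cv2.minAreaRect(t[:,:2].astype('float32')))
    hk=(S<90)&(z>140)&(z<190)&(X[...,0]>520)&(X[...,0]<562)&(abs(X[...,1]+97)<15);Q=X[hk][:,:2].astype('float32')
    if len(Q)>5: print('rod',cv2.fitLine(Q,cv2.DIST_HUBER,0,.01,.01).ravel())
print(bot.get_state()['tool_pos'])
E
```

```text
wrist 320 [ 491.80860469 -103.9531252   189.77004371] [515.41806508 -83.89626986 232.71652762]
210 [502.08279159 -93.32376886 230.51335777] ((503.86669921875, -93.88095092773438), (17.539215087890625, 22.094858169555664), 81.40931701660156)
rod [ 9.8813087e-01 -1.5361457e-01  5.4900287e+02 -1.0138731e+02]
scene 160 [ 493.29811329 -103.46118102  181.62500227] [518.99031217 -83.21488022 235.56268203]
70 [506.0647864  -92.68390004 231.67849695] ((505.7430725097656, -93.77896881103516), (19.34393882751465, 22.335674285888672), 79.25736999511719)
rod [ 9.8455828e-01 -1.7505726e-01  5.4154572e+02 -9.8483620e+01]
top 54 [ 493.23388386 -102.42817499  198.3742936 ] [504.407642   -83.01991398 234.71617339]
41 [498.16024261 -91.81875651 231.10351155] ((498.3217468261719, -92.44953918457031), (17.745990753173828, 9.964553833007812), 88.56842041015625)
rod [ 9.9851370e-01 -5.4501630e-02  5.5292285e+02 -1.0077212e+02]
[506.0729065  -92.96825367 342.40690154]
```

View pics/g_wrist.png

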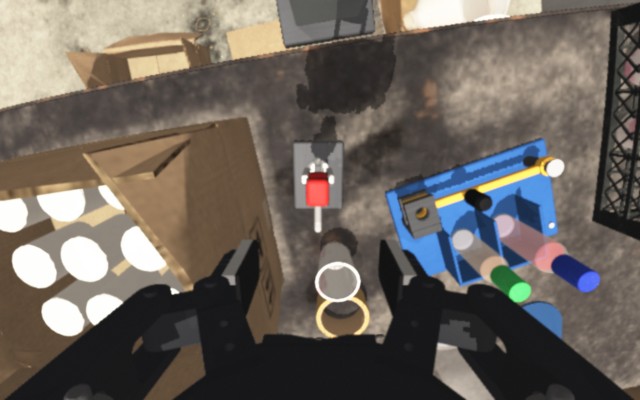

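The wrist view shows the red grip at (317,188), square to the fingers, the rod behind it and the fork hole with the lug beneath at (423,212). The measured grip centre agrees with the earlier views within 2 mm. Descending and grasping.

>>> {"api": "jog_arm", "payload": {"plan": [[[-1, -0.5, -40], 0], [[-1, -0.5, -80], 0], [[-1, -0.5, -110], 0], [[-1, -0.5, -130], 0], [[-1, -0.5, -145], 0], [[-1, -0.5, -154], 0], [[-1, -0.5, -154], 0]]}}

```text
t: 6.65
tool_pos: [504.6, -94.0, 187.4]
orientation: [-0.001, 0.078, 0.997, 0.0]
contact_force: [-0.2, 0.0, -0.1]
grip_width: 0.7
finger_force: 0.0
```

>>> {"api": "jog_arm", "payload": {"plan": [[[0, 0, 0], 0], [[0, 0, 0], 0], [[0, 0, 0], 0], [[0, 0, 0], 0], [[0, 0, 0], 0], [[0, 0, 0], 0], [[0, 0, 0], 0], [[0, 0, 0], 0]], "grip": 10, "newtons": 70}}

```text
t: 7.45
tool_pos: [505.7, -94.7, 189.7]
orientation: [0.001, 0.078, 0.997, -0.0]
contact_force: [-1.4, 0.1, 4.6]
grip_width: 0.225
finger_force: 68.7
```

>>> {"api": "jog_arm", "payload": {"plan": [[[0, 0, 5], 0], [[0, 0, 10], 0], [[0, 0, 15], 0], [[0, 0, 20], 0], [[0, 0, 20], 0]]}}

```text
t: 7.95
tool_pos: [505.3, -94.5, 209.2]
orientation: [0.001, 0.078, 0.997, -0.0]
contact_force: [0.8, -0.1, -2.2]
grip_width: 0.224
finger_force: 68.3
```

```bash
cat > g.py <<'E'
from h import *
print([bot.get_state()[k] for k in('t','tool_pos','contact_force')])
for n in('scene','wrist'):
    im,d,T=snap(n,'l_%s.png'%n);X=cloud(n,d,T);H,S,V=cv2.split(cv2.cvtColor(im,cv2.COLOR_RGB2HSV))
    g=np.array(bot.get_state()['tool_pos'])
    rd=((H<6)|(H>174))&(S>150)&(np.linalg.norm(X-g-[0,0,19],axis=2)<45);P=X[rd]
    print(n,len(P),np.percentile(P,[2,50,98],axis=0).round(1).tolist() if len(P) else'')
    # steel parts below grip
    m=(S<90)&(np.hypot(X[...,0]-g[0],X[...,1]-g[1])<22)&(X[...,2]<g[2]-5)&(X[...,2]>20);P=X[m]
    for z in range(20,250,10):
        q=P[(P[:,2]>=z)&(P[:,2]<z+10)]
        if len(q)>2: print(z,len(q),q[:,:2].min(0).round(0),q[:,:2].max(0).round(0))
E
python3 g.py
```

```text
[7.95, array([505.32829092, -94.53963902, 209.16254261]), array([ 0.79117286, -0.0790785 , -2.22144102])]
scene 32 [[511.9, -101.1, 207.1], [516.9, -93.4, 230.7], [519.3, -82.5, 256.0]]
60 9 [508. -97.] [518. -89.]
70 14 [508. -98.] [518. -87.]
80 11 [ 510. -101.] [518. -88.]
90 6 [510. -93.] [517. -88.]
100 5 [504. -93.] [523. -82.]
110 58 [ 495. -112.] [525. -79.]
120 14 [ 506. -106.] [517. -77.]
130 9 [508. -78.] [517. -76.]
140 28 [ 493. -108.] [526. -76.]
150 41 [ 486. -110.] [526. -77.]
160 24 [ 486. -113.] [515. -77.]
170 38 [ 484. -113.] [515. -76.]
180 24 [ 484. -103.] [513. -80.]
190 5 [506. -92.] [512. -87.]
wrist 4148 [[491.8, -102.7, 207.6], [496.3, -92.9, 249.1], [513.4, -83.5, 251.4]]
60 10 [504. -98.] [506. -91.]
100 19 [ 495. -108.] [502. -82.]
110 487 [ 495. -111.] [523. -77.]
120 67 [ 501. -112.] [510. -77.]
130 88 [ 501. -111.] [512. -77.]
140 248 [ 496. -112.] [511. -77.]
150 150 [ 484. -112.] [509. -76.]
160 107 [ 483. -111.] [506. -76.]
170 510 [ 483. -112.] [511. -76.]
180 69 [ 483. -107.] [509. -81.]
200 3 [ 494. -101.] [497. -84.]
```

The pin rose 20 mm freely (2 N is its weight), leaning about 2.5° in the grip. I'll continue to 38.5 mm.

>>> {"api": "jog_arm", "payload": {"plan": [[[0, 0, 6], 0], [[0, 0, 12], 0], [[0, 0, 18.5], 0], [[0, 0, 18.5], 0], [[0, 0, 18.5], 0]]}}

```text
t: 8.55
tool_pos: [505.1, -94.5, 227.3]
orientation: [0.0, 0.078, 0.997, -0.0]
contact_force: [-0.5, 0.1, -2.7]
grip_width: 0.231
finger_force: 68.3
```

```bash
python3 g.py | grep -v '^[0-9]'; python3 - <<'E'
import cv2
a=cv2.imread('pics/l_scene.png')[60:190,280:420];cv2.imwrite('pics/lift.png',cv2.resize(a,None,fx=4,fy=4,interpolation=cv2.INTER_CUBIC))
E
```

```text
[8.55, array([505.14664004, -94.4949891 , 227.2648427 ]), array([-0.51502702,  0.06720877, -2.67013192])]
scene 30 [[508.4, -98.6, 222.5], [516.7, -92.8, 245.7], [518.1, -84.5, 274.6]]
wrist 4132 [[491.6, -102.6, 225.5], [496.1, -92.9, 267.3], [513.0, -83.5, 269.6]]
```

View pics/lift.png

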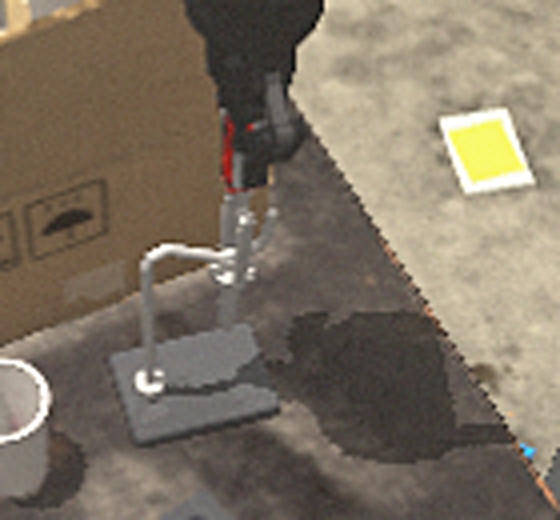

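The pin's loop at (232,240) is raised, the tip at (272,215) is below the crossbar, and the force is only the pin's weight. Sliding off along the hook's -x.

>>> {"api": "jog_arm", "payload": {"plan": [[[-8, 1.3, 0], 0], [[-16, 2.5, 0], 0], [[-24, 3.8, 0], 0], [[-32, 5, 0], 0], [[-32, 5, 0], 0]]}}

```text
t: 9.15
tool_pos: [472.0, -89.2, 226.8]
orientation: [0.0, 0.078, 0.997, -0.0]
contact_force: [-0.4, -0.1, -2.0]
grip_width: 0.221
finger_force: 68.3
```

>>> {"api": "jog_arm", "payload": {"plan": [[[-18, 3, 0], 0], [[-36, 6, 0], 0], [[-40, 20, 15], 0], [[-40, 60, 35], 0], [[-25, 100, 40], 0], [[20, 120, 40], 0], [[65, 129, 40], 0], [[95, 129, 40], 0], [[112, 129, 40], 0], [[112, 129, 40], 0]]}}

```text
t: 10.15
tool_pos: [586.4, 39.6, 266.2]
orientation: [-0.0, 0.078, 0.997, 0.0]
contact_force: [-0.9, 0.1, -1.4]
grip_width: 0.229
finger_force: 69.5
```

```bash
python3 g.py
python3 - <<'E'
import cv2,numpy as np
a=cv2.imread('pics/l_scene.png')[120:250,270:410];b=cv2.imread('pics/l_wrist.png')
c=np.hstack([cv2.resize(a,(400,371),interpolation=cv2.INTER_CUBIC),cv2.resize(b[100:300,220:430],(390,371),interpolation=cv2.INTER_CUBIC)]);cv2.imwrite('pics/hov.png',c)
E
```

```text
[10.15, array([586.44160782,  39.63662379, 266.18879179]), array([-0.85354095,  0.11319712, -1.43840269])]
scene 22 [[591.7, 34.8, 264.2], [598.2, 41.7, 283.9], [601.3, 53.6, 312.9]]
40 7 [579.  33.] [596.  61.]
60 5 [592.  33.] [603.  54.]
70 109 [573.  19.] [607.  61.]
110 5 [588.  40.] [598.  44.]
120 9 [589.  41.] [598.  47.]
130 12 [586.  39.] [599.  46.]
140 9 [587.  39.] [598.  46.]
150 4 [593.  42.] [597.  47.]
160 8 [583.  38.] [605.  52.]
170 70 [576.  26.] [604.  58.]
180 23 [585.  26.] [597.  58.]
190 19 [586.  26.] [596.  58.]
200 18 [588.  25.] [596.  58.]
210 18 [587.  24.] [596.  57.]
220 17 [588.  23.] [596.  58.]
230 41 [584.  29.] [595.  58.]
240 10 [584.  42.] [593.  44.]
wrist 4151 [[572.1, 31.4, 263.9], [576.4, 41.3, 306.7], [593.3, 50.6, 309.0]]
30 7 [575.  31.] [602.  57.]
40 102 [574.  19.] [585.  60.]
60 40 [574.  20.] [591.  58.]
70 554 [574.  19.] [602.  61.]
110 4 [584.  35.] [585.  43.]
120 9 [584.  37.] [586.  44.]
160 40 [574.  31.] [588.  54.]
170 876 [574.  23.] [603.  57.]
180 71 [581.  23.] [589.  58.]
190 94 [581.  22.] [593.  57.]
200 84 [580.  22.] [588.  58.]
210 100 [580.  23.] [587.  58.]
220 142 [579.  23.] [586.  58.]
230 427 [579.  22.] [592.  58.]
```

View pics/hov.png

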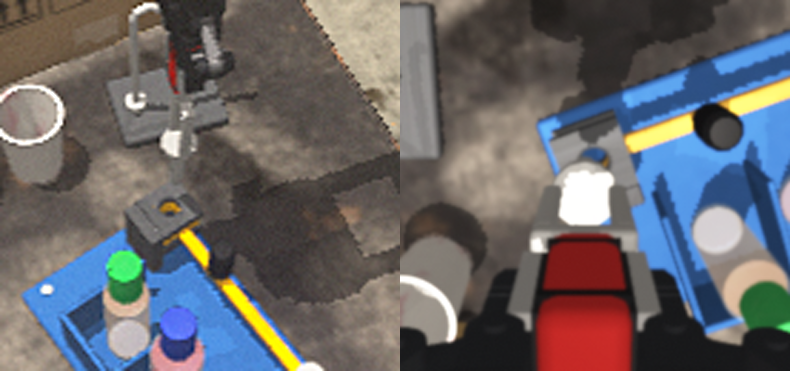

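```bash
python3 - <<'E'
from h import *
print(ray('scene',[(329.5,192.8)],73,pose('scene')))
T=pose('wrist',dict(orientation=[0,.077,.997,0],tool_pos=[506.07,-92.97,342.41]))
im=cv2.imread('pics/g_wrist.png')[195:230,405:440];g=cv2.resize(im,None,fx=12,fy=12,interpolation=cv2.INTER_CUBIC)
print('wrist',ray('wrist',[(423,212)],73,T))
top=np.load('/tmp/top0.npz')
for n,T,img,(u,v) in(('wrist',T,cv2.imread('pics/g_wrist.png'),(423,212)),('top',pose('top'),np.ascontiguousarray(top['im'][:,:,::-1]),(344,216)),('scene',pose('scene'),np.load('/tmp/scene0.npz')['im'][:,:,::-1],(329,193))):
    s=8;w=14;c=cv2.resize(np.ascontiguousarray(img[v-w:v+w,u-w:u+w]),None,fx=s,fy=s,interpolation=cv2.INTER_CUBIC)
    G=c.max(2) if n!='wrist' else cv2.cvtColor(c,cv2.COLOR_BGR2HSV)[...,1]
    # hole: darker (top/scene, bar open) or saturated (wrist, lug below)
    mid=G[s*(w-5):s*(w+5),s*(w-5):s*(w+5)];th,_=cv2.threshold(mid,0,255,cv2.THRESH_OTSU)
    M=((G>th) if n=='wrist' else (G<th)).astype('uint8')
    nl,L,st,ce=cv2.connectedComponentsWithStats(M);k=L[s*w-20:s*w+20,s*w-20:s*w+20];k=k[k>0];k=np.bincount(k).argmax()
    p=ce[k]/s+[u-w,v-w]-0.44;print(n,p,st[k]/s,st[k,4]/64,ray(n,[p],73,T).round(1))
    cv2.imwrite('/tmp/hole_%s.png'%n,c)
E
```

```text
[[598.42572046  46.22345149  73.        ]]
wrist [[596.93232151  45.06822289  73.        ]]
wrist [421.84619581 213.13288426] [  7.125   9.625  11.25   10.875 602.625] 75.328125 [[598.4  43.3  73. ]]
top [344.99878299 213.74445748] [ 10.625   9.625   8.125   6.5   213.125] 26.640625 [[603.7  40.7  73. ]]
scene [328.87540923 192.005064  ] [ 10.375  10.125   7.875   6.875 322.25 ] 40.28125 [[598.9  43.4  73. ]]
```

>>> {"api": "jog_arm", "payload": {"plan": [[[6.5, 3.3, 0], 0], [[6.5, 3.3, 0], 0], [[6.5, 3.3, -12], 0], [[6.5, 3.3, -24], 0], [[6.5, 3.3, -32], 0], [[6.5, 3.3, -38], 0], [[6.5, 3.3, -42], 0], [[6.5, 3.3, -46], 0], [[6.5, 3.3, -46], 0]]}}

```text
t: 11.15
tool_pos: [591.6, 43.0, 220.4]
orientation: [0.0, 0.078, 0.997, 0.0]
contact_force: [1.4, 0.7, -1.9]
grip_width: 0.224
finger_force: 69.4
```

```bash
python3 g.py | grep -v '^[2][0-9][0-9]'
python3 - <<'E'
import cv2,numpy as np
a=cv2.imread('pics/l_scene.png')[130:220,290:380];b=cv2.imread('pics/l_wrist.png')
c=np.hstack([cv2.resize(a,(400,400),interpolation=cv2.INTER_CUBIC),cv2.resize(b[130:260,260:390],(400,400),interpolation=cv2.INTER_CUBIC)]);cv2.imwrite('pics/ins.png',c)
E
```

```text
[11.15, array([591.60744178,  43.00153385, 220.43960062]), array([ 1.4009067 ,  0.69807399, -1.92425113])]
scene 23 [[602.4, 36.8, 221.8], [603.8, 44.8, 239.7], [607.0, 55.9, 266.6]]
40 4 [580.  35.] [603.  60.]
60 10 [585.  36.] [604.  64.]
70 109 [576.  24.] [612.  65.]
80 10 [591.  43.] [604.  49.]
90 11 [593.  40.] [604.  50.]
100 3 [596.  48.] [601.  49.]
110 3 [583.  50.] [597.  56.]
120 65 [581.  29.] [610.  60.]
130 17 [592.  28.] [602.  60.]
140 17 [591.  27.] [602.  61.]
150 18 [592.  24.] [601.  62.]
160 15 [592.  31.] [602.  61.]
170 15 [592.  30.] [601.  60.]
180 23 [589.  37.] [601.  61.]
190 23 [590.  43.] [600.  61.]
wrist 4157 [[578.3, 34.7, 218.6], [582.7, 44.6, 261.2], [599.8, 53.9, 263.5]]
30 8 [575.  30.] [580.  56.]
40 117 [575.  23.] [604.  59.]
60 42 [575.  24.] [581.  56.]
70 801 [575.  21.] [607.  64.]
110 8 [581.  33.] [587.  54.]
120 877 [581.  26.] [609.  60.]
130 69 [588.  26.] [596.  61.]
140 76 [587.  26.] [599.  61.]
150 87 [587.  26.] [595.  61.]
160 108 [586.  27.] [596.  61.]
170 108 [586.  26.] [592.  61.]
180 298 [586.  25.] [598.  61.]
190 206 [586.  26.] [597.  61.]
```

View pics/ins.png

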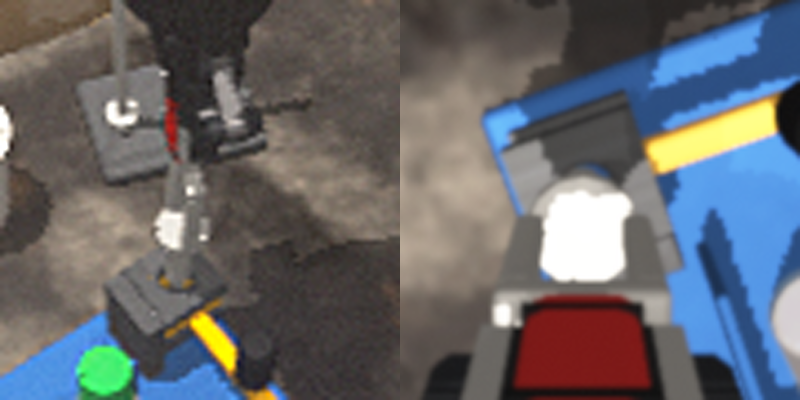

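The tip is inside the fork hole (crop (178,278), yellow lug visible around it), and the only force is the pin's weight. Going on down in steps.

>>> {"api": "jog_arm", "payload": {"plan": [[[1, 0.5, -4], 0], [[1, 0.5, -8], 0], [[1, 0.5, -12], 0], [[1, 0.5, -16], 0], [[1, 0.5, -20], 0], [[1, 0.5, -20], 0]]}}

```text
t: 11.85
tool_pos: [592.3, 43.4, 199.9]
orientation: [-0.0, 0.078, 0.997, 0.0]
contact_force: [0.1, 0.2, -2.9]
grip_width: 0.228
finger_force: 69.5
```

>>> {"api": "jog_arm", "payload": {"plan": [[[0, 0, -4], 0], [[0, 0, -8], 0], [[0, 0, -12], 0], [[0, 0, -16], 0], [[0, 0, -20], 0], [[0, 0, -20], 0]]}}

```text
t: 12.45
tool_pos: [592.6, 43.4, 180.1]
orientation: [0.0, 0.078, 0.997, 0.0]
contact_force: [1.5, -0.8, -3.3]
grip_width: 0.23
finger_force: 69.4
```

>>> {"api": "jog_arm", "payload": {"plan": [[[0.5, 0, -2], 0], [[0.5, 0, -4], 0], [[0.5, 0, -6], 0], [[0.5, 0, -7], 0], [[0.5, 0, -7], 0]]}}

```text
t: 12.95
tool_pos: [593.3, 43.4, 174.9]
orientation: [0.0, 0.078, 0.997, -0.0]
contact_force: [-0.6, 0.1, 3.8]
grip_width: 0.219
finger_force: 70.5
```

>>> {"api": "jog_arm", "payload": {"plan": [[[1.5, 0, -1], 0], [[3, 0, -2], 0], [[4.5, 0, -3], 0], [[4.5, 0, -3], 0]]}}

```text
t: 13.35
tool_pos: [598.1, 43.1, 174.4]
orientation: [0.001, 0.078, 0.997, -0.0]
contact_force: [-4.5, 0.1, 13.3]
grip_width: 0.223
finger_force: 71.7
```

```bash
python3 g.py | grep -v '^[2][0-9][0-9]'
```

```text
[13.35, array([598.0645009 ,  43.06010011, 174.37389878]), array([-4.53256985,  0.05096327, 13.32057647])]
scene 15 [[609.0, 40.5, 176.1], [609.7, 47.5, 191.1], [613.1, 54.5, 218.9]]
60 3 [591.  64.] [600.  65.]
70 108 [578.  23.] [620.  65.]
80 44 [584.  28.] [612.  61.]
90 13 [597.  29.] [605.  61.]
100 16 [595.  29.] [605.  62.]
110 16 [596.  28.] [605.  61.]
120 14 [596.  28.] [605.  62.]
130 11 [596.  44.] [604.  61.]
140 28 [593.  44.] [605.  60.]
150 3 [594.  47.] [601.  49.]
wrist 4256 [[584.7, 34.9, 173.2], [588.9, 44.7, 215.0], [606.6, 54.1, 217.3]]
30 9 [577.  33.] [579.  47.]
40 96 [577.  27.] [583.  52.]
60 28 [576.  32.] [579.  47.]
70 866 [576.  21.] [617.  65.]
80 736 [583.  26.] [611.  61.]
90 76 [590.  27.] [598.  61.]
100 98 [590.  27.] [601.  61.]
110 108 [590.  26.] [598.  61.]
120 113 [590.  26.] [599.  61.]
130 167 [590.  26.] [597.  62.]
140 507 [590.  26.] [604.  61.]
```

The pin is now upright and pressed home with about 13 N; grip top reads 217, as it should when seated. Releasing and rising.

>>> {"api": "jog_arm", "payload": {"plan": [[[-1.5, 0, 2], 0], [[-1.5, 0, 2], 0]]}}

```text
t: 13.65
tool_pos: [597.0, 43.1, 174.5]
orientation: [0.002, 0.078, 0.997, -0.0]
contact_force: [0.7, -0.4, 6.5]
grip_width: 0.225
finger_force: 70.5
```

>>> {"api": "jog_arm", "payload": {"plan": [[[0, 0, 0], 0], [[0, 0, 0], 0], [[0, 0, 0], 0], [[0, 0, 0], 0], [[0, 0, 0], 0], [[0, 0, 0], 0], [[0, 0, 15], 0], [[0, 0, 40], 0], [[0, 0, 80], 0], [[0, 0, 120], 0]], "grip": 60}}

```text
t: 14.65
tool_pos: [595.6, 43.4, 294.8]
orientation: [-0.0, 0.078, 0.997, -0.0]
contact_force: [1.2, 0.3, 0.1]
grip_width: 0.704
finger_force: 0.0
```

>>> {"api": "jog_arm", "payload": {"plan": [[[-40, -10, 10], 0], [[-80, -20, 10], 0], [[-120, -30, 10], 0], [[-150, -40, 10], 0], [[-150, -40, 10], 0], [[-150, -40, 10], 0]]}}

```text
t: 15.25
tool_pos: [446.1, 3.3, 304.3]
orientation: [0.002, 0.078, 0.997, -0.0]
contact_force: [-0.1, 0.1, 0.1]
grip_width: 0.706
finger_force: 0.0
```

```bash
python3 - <<'E'
from h import *
for n in('scene','wrist','top'):
    im,d,T=snap(n,'f_%s.png'%n);X=cloud(n,d,T);H,S,V=cv2.split(cv2.cvtColor(im,cv2.COLOR_RGB2HSV))
    near=np.hypot(X[...,0]-598.5,X[...,1]-43.5)<25
    P=X[near&((H<6)|(H>174))&(S>150)&(X[...,2]>140)];print(n,len(P),np.percentile(P,[3,50,97],axis=0).round(1).tolist() if len(P) else '')
    q=X[near&(X[...,2]>65)&(X[...,2]<100)][:,2]; print(np.histogram(q,range(65,100,3)))
    q=X[np.isfinite(X).all(2)&near&(S<90)&(X[...,2]>78)&(X[...,2]<86)]; print('head',q.min(0) if len(q) else'',q.max(0) if len(q) else '')
a=cv2.imread('pics/f_scene.png')[100:290,230:420];b=cv2.imread('pics/f_top.png')[130:290,230:440]
cv2.imwrite('pics/fin.png',np.hstack([cv2.resize(a,(400,400),interpolation=cv2.INTER_CUBIC),cv2.resize(b,(400,400),interpolation=cv2.INTER_CUBIC)]))
E
```

```text
scene 166 [[588.4, 36.0, 171.7], [599.6, 49.9, 211.0], [609.7, 53.6, 219.0]]
(array([ 5, 14, 76, 40, 16, 29,  9,  4,  5,  5,  6]), array([65, 68, 71, 74, 77, 80, 83, 86, 89, 92, 95, 98]))
head [584.57202598  28.94135564  78.55131716] [612.16105885  60.04272254  85.80182031]
wrist 556 [[584.2, 33.5, 168.4], [585.6, 41.2, 191.7], [595.3, 51.3, 215.8]]
(array([ 20,  24, 304,  19,  91, 211,  11,  25,  12,  12,  21]), array([65, 68, 71, 74, 77, 80, 83, 86, 89, 92, 95, 98]))
head [581.58903115  25.93069511  78.00255379] [611.35715082  60.05478587  85.81103876]
top 107 [[586.2, 34.5, 206.3], [596.5, 44.2, 215.7], [608.7, 53.2, 219.0]]
(array([ 2, 26, 59, 29, 22, 22,  8,  0,  1,  1,  2]), array([65, 68, 71, 74, 77, 80, 83, 86, 89, 92, 95, 98]))
head [583.33458222  31.93615831  78.04365842] [597.81474086  57.84352743  84.28811607]
```

View pics/fin.png

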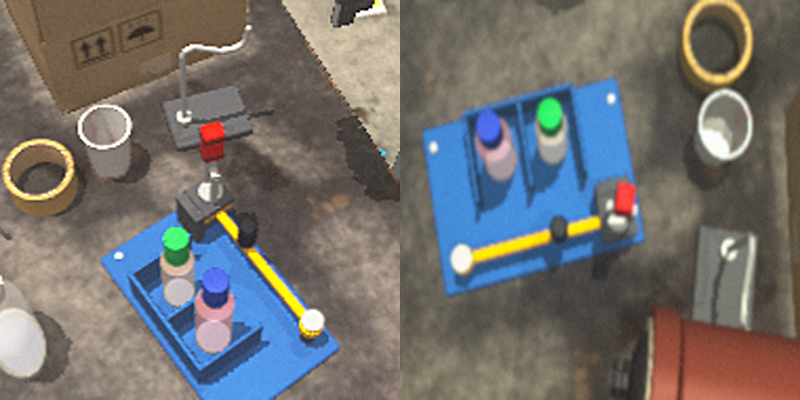

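The pin stands in the fork at (210,185) of the left crop, its head top at about 81 mm and grip top at about 217 mm, as for a flush seat. The bar is shut, and bottles, cup and tape are in place.

```bash
python3 -c "
from plant import bot
print(bot.close_job())"
```

```text
the job is handed in; nothing more can be done
None
```

The bar is shut and the pin is off its hook and seated in the fork and lug (head top about 81 mm, flush), with bottles, cup and tape still in place; I handed the job in at about 15 s, and no verdict was returned.

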